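Sort tubing clamps by squeezing their hinges

ROBOT

A 6-joint arm with a two-finger parallel gripper is mounted at the origin on a cart in front of the work surface, level with it; the furniture and walls round the work are solid. World frame = base frame: x ahead of the robot, y to its left, z up, the work surface at z = 0. Lengths are in m, angles in rad, forces in N, time in s.
With the tool pointing down it reaches from about 0.325 to 1 m from the base axis. Payload 5.1 kg.
Tool frame: the origin (TCP) lies between the finger pads; the fingertips stand 22 mm ahead of it and the grasp point (between the pads) lies 3 mm ahead of it; z points along the fingers, y is the line along which they close (so a half turn about z gives the same grasp; the last joint's range is limited). The gripper opens to 85 mm and grips with 20 to 120 N. Pads are 22 mm wide; open, the fingers measure 114 mm over their backs; the gripper's body (76 mm by 85 mm) begins 54 mm behind the grasp point. The pads swing forward as they close: fully open they stand 13 mm farther back than shut.
Start: joints at [-1.23, 0.124, 1.65, -0, 1.367, -0.083], TCP at [0.267, -0.592, 0.253] pointing down, gripper open.
Joint ranges: [-2.61, 2.61], [-1.02, 2.33], [0.03, 2.71], [-1.35, 4.49], [0.32, 2.68], [-2.91, 2.91]. Speed limits (rad/s): [2.57, 2.57, 3.14, 3.14, 3.14, 3.14].

INTERFACE

Orientations are given as a unit quaternion [x, y, z, w].
In Python, from bench import arm, optics, probe_bus gives the robot as it stands (arm), with the cameras (optics) and the readings (probe_bus).
- The arm moves only by the shell command python3 drive.py 'ROWS' [FORCE]. ROWS is a JSON list of rows, 1 to 12 of them, each an object with the fields sx, sy, sz (the shift in shares of 1 m (1.0 is 1 m)), drx, dry, drz (a rotation vector in parts of the range, where 1.0 means pi rad), aperture (the finger opening in m); a field left out counts as zero (the opening has to be given); each row is the pose to reach, as a shift and turn from the pose commanded when the command began, along the tool's axes at that moment; what a row does not reach only later rows make up. A row lasts 1/8 s, in which the tool goes at most 0.0625 m and 0.188 rad, less where a joint would pass 70% of its speed; a pose out of reach is approached as far as the arm can. The fingers move at their own pace and stop on an object; FORCE is the grip in N (left out, the last holds). Time passes only in rows, so rows that do not move let the fingers close. It prints the time, the measured TCP pose, the force, the opening and the grip force at its end. A shift or turn number past 1, either way, is cut back to 1. Input that does not fit is refused with a message, and nothing moves.
- probe_bus.get_obs(): the state, without advancing time (a new reading comes with each control period).
- optics.read_camera(name): name is "scene" or "top"; returns a dict with "color" (420x560x3 uint8, blue, green, red), "fx", "fy", "cx", "cy" (pixels), "view" (4x4, takes a point from world to camera coordinates). Camera axes: x right, y down, z forward; pixel columns grow to the right and rows downward; lengths in m; the calibration is good to about 2 mm. A picture is of the moment at which its call begins. There is no depth.
- arm.hand_in(): hands the job in; it is judged then, once.
The state is a dict: "time_s": time; "joint_positions": joint angles; "dq": joint speeds; "joint_torque": joint torques, N m; "tcp_pos": TCP position; "tool_rot": TCP orientation; "ft_force": force on the tool from outside, world axes, zero at the start; "wrist_torque": the same for the moment, N m; "width": finger opening in m; "grip_force": force on a finger pad.
Only numpy, scipy, OpenCV 4.12 (cv2) and the standard library are available. Lean on these libraries where they do the work, as an engineer would, in place of code of your own. Each camera call takes 0.05 s, during which the arm holds its last target. There are 200 camera calls.

TASK

Turn the cycle counter's knob back to its zero stop for the new batch. Then squeeze the handles of each yellow tubing clamp: lay those whose hinge is free in the green stock tray, left squeezed shut, and those whose hinge is seized in the red repair tray. Leave the staining jar and the small dish alone.

Things in the scene. Friction and masses are not known exactly. Their poses are not given: they have to be found in the camera images.
- clamp_1: yellow plastic scissors clamp for tubing, 84 mm long, 28 mm thick, 0.11 kg, either side up; may be absent. All look alike. Origin: on the hinge pin, underside; frame fixed to one lever, z along the pin. The middle line from pin to jaws is the x axis turned about z by minus half the hinge value; the handle paddles' middle lies on it, 44 mm behind the pin.
- clamp_1_pivot (a point): middle of clamp_1's hinge pin, 14 mm above the underside. Jaws reach 35 mm from it, handles the other way, each ending in an upright paddle 30 mm long, 8 thick, 28 tall with black ribs (its middle 44 mm from the pin). Over the paddles' outsides the clamp is about 54 mm wide when wide open, 35 mm when shut; paddles stand within 7 degrees of the middle line.
- hinge_1 (a joint): hinge of clamp_1: 0 wide open, 0.436 fully shut (handles together). A free hinge swings with about 1 N at the paddles and stays where it is left; a seized one keeps its value however it is squeezed. At the start every hinge stands between 0 and 0.12 rad.
- clamp_2: a clamp like clamp_1, same frame and sizes (may be absent)
- clamp_2_pivot (a point): middle of clamp_2's hinge pin, 14 mm above its underside
- hinge_2 (a joint): hinge of clamp_2, as hinge_1
- clamp_3: a clamp like clamp_1, same frame and sizes (may be absent)
- clamp_3_pivot (a point): middle of clamp_3's hinge pin, 14 mm above its underside
- hinge_3 (a joint): hinge of clamp_3, as hinge_1
- clamp_4: a clamp like clamp_1, same frame and sizes (may be absent)
- clamp_4_pivot (a point): middle of clamp_4's hinge pin, 14 mm above its underside
- hinge_4 (a joint): hinge of clamp_4, as hinge_1
- stock_tray: shallow green plastic tray, 115 (x) by 140 (y) by 10 mm high, walls and floor 5 mm, fixed; origin in the middle of its underside, z up. Stock: for clamps with free hinges. Room for two clamps side by side along its y, each lying along its x.
- repair_tray: shallow red plastic tray, 115 (x) by 140 (y) by 10 mm high, walls and floor 5 mm, fixed; origin in the middle of its underside, z up. Repair: for clamps with seized hinges. Room for two clamps side by side along its y, each lying along its x.
- counter: cycle counter, fixed: grey housing 72 x 72 x 40 mm with a white dial on top and a black knob in its middle; origin in the middle of the underside, z up; its x axis points to the red zero mark of the dial.
- knob_grip (a point): on the knob's axis at the height to grip, 63 mm above the worktop: the middle of a bar 44 mm long, 13 mm wide, from 52 to 73 mm above the worktop. Its x axis runs along the bar toward the red pointer.
- reset_knob (a joint): angle of the knob: 0 at the zero stop, where the pointer meets the red mark; grows as the knob turns clockwise seen from above, so it is reset counter-clockwise, against about 0.04 N m. Starts between 2.8 and 5.2 rad, so take several grips; stays where it is left.
- coplin_jar: bystander: glass staining jar with purple content, 48 x 56 x 106 mm, loose; origin under its middle.
- petri_dish: bystander: small round dish, 58 mm wide, 15 mm high, loose; origin under its middle.

How it is judged:
On the way:
1. the counter is at its zero stop while no clamp has yet been put into a tray (value of joint reset_knob below 0.07 rad and horizontal distance between each of clamp_1_pivot, clamp_2_pivot, clamp_3_pivot, clamp_4_pivot and stock_tray above 0.08 m and horizontal distance between each of clamp_1_pivot, clamp_2_pivot, clamp_3_pivot, clamp_4_pivot and repair_tray above 0.08 m), for 0.2 s.
At the end, for the whole second after the job is handed in: Knob within 0.07 rad of zero. Every clamp lies still in its tray (free: green, seized: red), the middle of its pin within 45 mm (tray x) and 60 mm (tray y) of the tray's middle and under 45 mm high; free clamps shut (hinge over 0.34 rad) (value of joint reset_knob below 0.07 rad and ((x of clamp_1_pivot in the frame of stock_tray between -0.045 and 0.045 m and y of clamp_1_pivot in the frame of stock_tray between -0.06 and 0.06 m and z of clamp_1_pivot in the frame of stock_tray below 0.045 m and linear speed of clamp_1 below 0.02 m/s and value of joint hinge_1 above 0.34 rad) or (x of clamp_1_pivot in the frame of repair_tray between -0.045 and 0.045 m and y of clamp_1_pivot in the frame of repair_tray between -0.06 and 0.06 m and z of clamp_1_pivot in the frame of repair_tray below 0.045 m and linear speed of clamp_1 below 0.02 m/s and x of clamp_1_pivot in the frame of clamp_1 above 5e-05 m)) and ((x of clamp_2_pivot in the frame of stock_tray between -0.045 and 0.045 m and y of clamp_2_pivot in the frame of stock_tray between -0.06 and 0.06 m and z of clamp_2_pivot in the frame of stock_tray below 0.045 m and linear speed of clamp_2 below 0.02 m/s and value of joint hinge_2 above 0.34 rad) or (x of clamp_2_pivot in the frame of repair_tray between -0.045 and 0.045 m and y of clamp_2_pivot in the frame of repair_tray between -0.06 and 0.06 m and z of clamp_2_pivot in the frame of repair_tray below 0.045 m and linear speed of clamp_2 below 0.02 m/s and x of clamp_2_pivot in the frame of clamp_2 above 5e-05 m)) and ((x of clamp_3_pivot in the frame of stock_tray between -0.045 and 0.045 m and y of clamp_3_pivot in the frame of stock_tray between -0.06 and 0.06 m and z of clamp_3_pivot in the frame of stock_tray below 0.045 m and linear speed of clamp_3 below 0.02 m/s and value of joint hinge_3 above 0.34 rad) or (x of clamp_3_pivot in the frame of repair_tray between -0.045 and 0.045 m and y of clamp_3_pivot in the frame of repair_tray between -0.06 and 0.06 m and z of clamp_3_pivot in the frame of repair_tray below 0.045 m and linear speed of clamp_3 below 0.02 m/s and x of clamp_3_pivot in the frame of clamp_3 above 5e-05 m)) and ((x of clamp_4_pivot in the frame of stock_tray between -0.045 and 0.045 m and y of clamp_4_pivot in the frame of stock_tray between -0.06 and 0.06 m and z of clamp_4_pivot in the frame of stock_tray below 0.045 m and linear speed of clamp_4 below 0.02 m/s and value of joint hinge_4 above 0.34 rad) or (x of clamp_4_pivot in the frame of repair_tray between -0.045 and 0.045 m and y of clamp_4_pivot in the frame of repair_tray between -0.06 and 0.06 m and z of clamp_4_pivot in the frame of repair_tray below 0.045 m and linear speed of clamp_4 below 0.02 m/s and x of clamp_4_pivot in the frame of clamp_4 above 5e-05 m))); the robot touches nothing.
It fails at once if the staining jar is pushed over 25 mm away or tipped (distance of coplin_jar from where it was at the start of the episode above 0.025 m or angle between coplin_jar's own z axis and vertical above 0.4 rad).
It fails at once if the small dish is pushed over 25 mm away or tipped (distance of petri_dish from where it was at the start of the episode above 0.025 m or angle between petri_dish's own z axis and vertical above 0.4 rad).
Of clamp_1, clamp_2, clamp_3, clamp_4 only 3 to 4 are there at a start; the rules pass over those that are not, and their reading is None.
At some moment in a run one of clamp_1, clamp_2, clamp_3, clamp_4 may be knocked a few centimetres aside while the robot is not near it.
Once in a run the grip may slacken for a moment while it holds something.
It also fails if it takes over 200 s, if anything falls off the work surface, if the arm or the gripper's body presses on something with over 40 N, if the wrist force passes 120 N, or if a joint passes its speed limit or range.

## Working session

There is one attempt and no reset: what is moved stays moved. The work goes in short steps, Python scripts to look and compute and a shell command to move; the robot and the scene stay as the last step left them, time stands still between calls to the robot, and variables do not carry over. Pictures are saved under pics/ and viewed, at most 14 in all, crops included, and the job is handed in when it is done.

```bash
ls; mkdir -p pics
python3 - <<'E'
from bench import arm, optics, probe_bus
import cv2
for n in("top","scene"):
    c=optics.read_camera(n); cv2.imwrite(f"pics/{n}0.png",cv2.resize(c["color"],(800,600),interpolation=cv2.INTER_CUBIC))
    print(n,c["fx"],c["fy"],c["cx"],c["cy"],c["view"].round(4).tolist())
o=probe_bus.get_obs();print(o)
E
```

```text
bench.py
drive.py
pics
top 413.4848182853276 413.4848182853276 275.5223375626575 203.09780450370795 [[0.0256, -0.9996, -0.0128, 0.1789], [-0.9859, -0.0231, -0.1656, 0.5155], [0.1653, 0.0169, -0.9861, 0.9963], [0.0, 0.0, 0.0, 1.0]]
scene 433.6707088234813 433.6707088234813 277.6172273904381 208.27639234778604 [[-0.5991, -0.8007, -0.0007, 0.4281], [-0.6261, 0.469, -0.6229, 0.2819], [0.4991, -0.3728, -0.7823, 1.0447], [0.0, 0.0, 0.0, 1.0]]
{'time_s': 0.1, 'joint_positions': array([-1.22957420e+00,  1.24464929e-01,  1.65159732e+00, -7.03689246e-07,
        1.36751808e+00, -8.26058154e-02]), 'dq': array([ 0.00047543, -0.00142247, -0.00261897,  0.00160413,  0.00155948,
       -0.00073498]), 'joint_torque': array([ 2.06909913e-04, -4.24929678e+01, -3.66655540e+01, -1.57425620e-04,
        3.89483510e-03, -2.50170325e-05]), 'tcp_pos': array([ 0.26710322, -0.59199295,  0.25212431]), 'tool_rot': array([ 9.77629640e-01,  2.10331405e-01, -1.28495041e-04, -9.85495295e-04]), 'ft_force': array([ 0.17781622,  0.14128649, -1.05839645]), 'wrist_torque': array([0.03231862, 0.04298432, 0.01199133]), 'grip_force': 0.0, 'width': 0.08537841967763699}
```

View pics/top0.png

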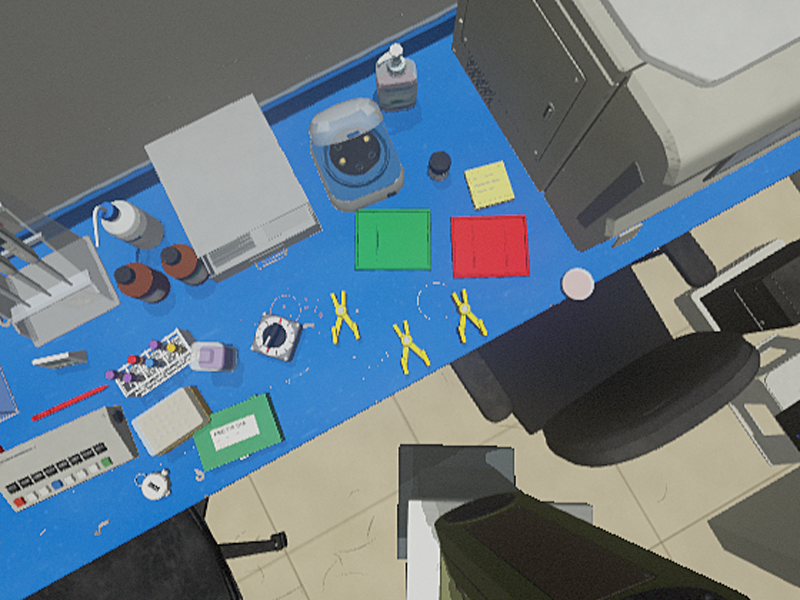

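View pics/scene0.png

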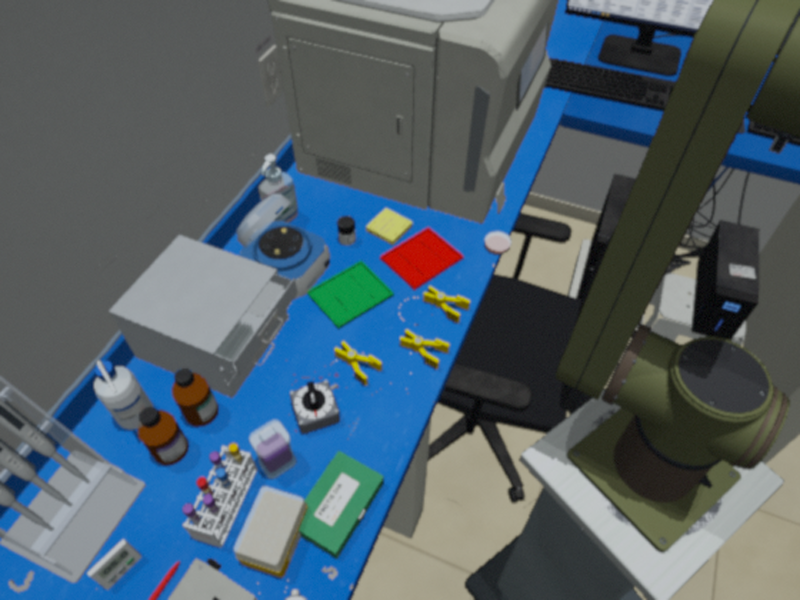

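The pictures (800x600) show three clamps in the top view at about (343,312), (408,342) and (467,312), so no fourth is visible. The counter is at (276,337), the jar at (212,355) and the dish at (578,284). The green tray is at (393,240) and the red tray at (490,247).

```bash
cat > h.py <<'E'
from bench import arm, optics, probe_bus
import cv2, numpy as np
from scipy.spatial.transform import Rotation as R
np.set_printoptions(precision=4,suppress=True)
def world(c,u,v,z):
    """pixel -> world point at height z"""
    V=c["view"]; d=V[:3,:3].T@np.array([(u-c["cx"])/c["fx"],(v-c["cy"])/c["fy"],1]); o=-V[:3,:3].T@V[:3,3]
    return o+d*(z-o[2])/d[2]
def crop(c,u0,v0,w,h,k,name):
    cv2.imwrite(name,cv2.resize(c["color"][v0:v0+h,u0:u0+w],None,fx=k,fy=k,interpolation=cv2.INTER_CUBIC))
def pose():
    o=probe_bus.get_obs(); M=R.from_quat(o["tool_rot"]).as_matrix(); return o,M
def go(x,y,z,yaw=None):
    """tool-axis shift to a TCP goal and rz so closing line y lies at world angle yaw"""
    o,M=pose(); d=M.T@(np.array([x,y,z])-o["tcp_pos"])
    cur=np.arctan2(M[1,1],M[0,1]); rz=0
    if yaw is not None:
        rz=-((yaw-cur+np.pi/2)%np.pi-np.pi/2)
    tilt=R.from_matrix(M).as_rotvec()
    print("shift",d,"rz",rz,"rz alt",rz-np.sign(rz)*np.pi,"q6",o["joint_positions"][5],"zax",M[:,2],"y yaw",cur)
E
python3 - <<'E'
from h import *
c=optics.read_camera("top")
crop(c,165,190,190,80,4.2,"pics/t1.png")  # spans counter & clamps
np.save("pics/t.npy",c,allow_pickle=True)
E
```

```text
(no output)
```

View pics/t1.png

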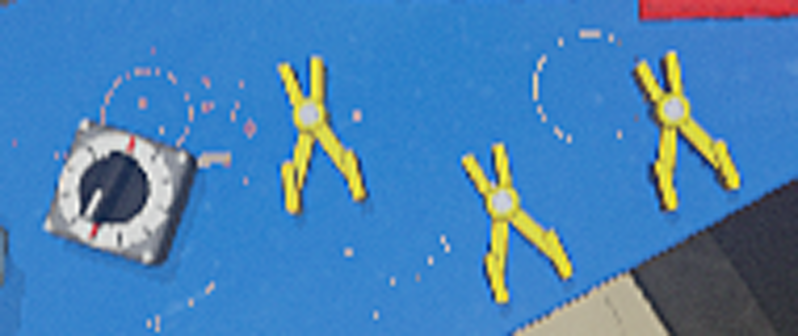

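Crop (x4.2): pins at (309,114), (503,202) and (675,109). On the counter there are red spots at (131,146) and (95,230). I need a closer look at the dial from both cameras.

Run:
```python
from h import *
c=optics.read_camera("top");s=optics.read_camera("scene")
a=cv2.resize(c["color"][210:260,170:220],(400,400),interpolation=cv2.INTER_CUBIC)
b=cv2.resize(s["color"][255:305,195:245],(400,400),interpolation=cv2.INTER_CUBIC)
cv2.imwrite("pics/k1.png",np.hstack([a,b]))
```

```text
(no output)
```

View pics/k1.png

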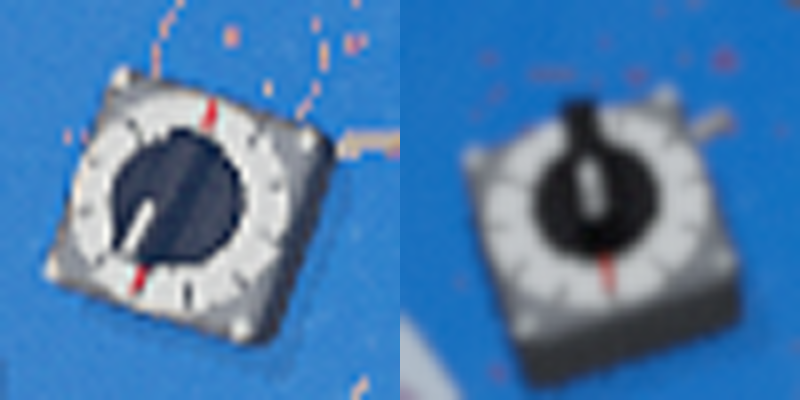

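```bash
cat >> h.py <<'E'
def proj(c,P):
    q=np.atleast_2d(P)@c["view"][:3,:3].T+c["view"][:3,3]; return np.c_[q[:,0]/q[:,2]*c["fx"]+c["cx"],q[:,1]/q[:,2]*c["fy"]+c["cy"]]
E
python3 - <<'E'
from h import *
c=optics.read_camera("top");s=optics.read_camera("scene")
cor=[(120,75),(325,140),(265,340),(50,270)]
W=np.array([world(c,170+a/8,210+b/8,.04) for a,b in cor]);C=W.mean(0);print(W,C)
e=W[0]-W[3];print("edge ang",np.arctan2(e[1],e[0]))
cs=[(470-400,158),(665-400,95),(725-400,260),(525-400,330)]
W2=np.array([world(s,195+a/8,255+b/8,.04) for a,b in cs]);print("scene centre",W2.mean(0))
for a,b in((211,112),(140,280)):
    p=world(c,170+a/8,210+b/8,.043)-C;print("red",np.arctan2(p[1],p[0]),np.hypot(*p[:2]))
for z in(.056,.073):
  p=world(c,170+211/8,210+112/8,z)-C;print(z,p)
C=(C+W2.mean(0))/2
out=[]
for (k,u0,v0) in((c,170,210),(s,195,255)):
    im=cv2.resize(k["color"][v0:v0+50,u0:u0+50],(400,400),interpolation=cv2.INTER_CUBIC)
    for i,l in enumerate("ABCDEFGHIJKL"):
        t=i*np.pi/6;p=(proj(k,C*[1,1,0]+[.022*np.cos(t),.022*np.sin(t),.073])[0]-[u0,v0])*8
        cv2.putText(im,l,(int(p[0])-5,int(p[1])+5),0,.4,(0,255,0),1)
    out.append(im)
cv2.imwrite("pics/k2.png",cv2.resize(np.hstack(out),None,fx=1,fy=1))
E
```

```text
[[0.4648 0.4183 0.04  ]
 [0.4458 0.3527 0.04  ]
 [0.3831 0.3681 0.04  ]
 [0.4031 0.4364 0.04  ]] [0.4242 0.3939 0.04  ]
edge ang -0.2851676244891782
scene centre [0.4212 0.3992 0.04  ]
red -0.18707254833431908 0.02975182404645456
red 2.6219920115980315 0.027289153976971552
0.056 [ 0.0278 -0.0082  0.016 ]
0.073 [ 0.0259 -0.0118  0.033 ]
```

View pics/k2.png

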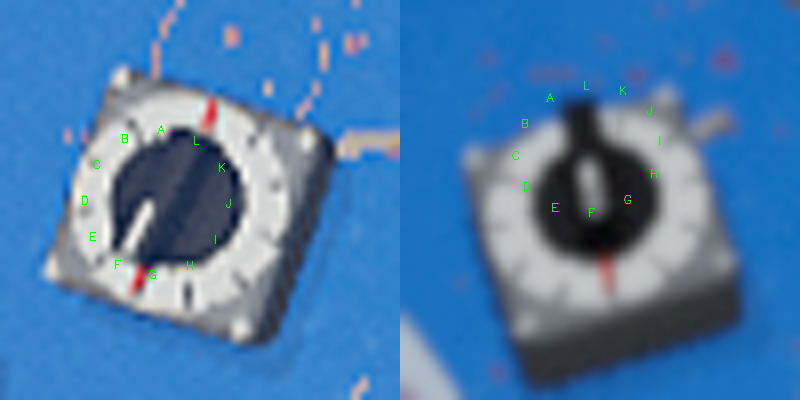

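The bar lies roughly along L–F (about -0.45 rad), with the two red marks near opposite ends of it. That puts the knob near 3.2 rad either way. Next I work out the bar angle, the object poses and the first move.

Run:
```python
from h import *
c=optics.read_camera("top")
a=world(c,170+152/8,210+205/8,.073);b=world(c,170+128/8,210+248/8,.073);d=a-b;print("bar ang",np.arctan2(d[1],d[0]),a,b)
f=.7
for n,u,v,z in(("jar",212*f,353*f,.106),("dish",578*f,284*f,.015),("green",393*f,240*f,.005),("red",490*f,247*f,.005)):print(n,world(c,u,v,z))
for n,q in(("green",[(358,209),(431,210),(430,270),(355,269)]),("red",[(451,216),(526,214),(529,277),(454,278)])):
  W=np.array([world(c,u*f,v*f,.01) for u,v in q]);print(n,W.mean(0),W[:,:2].tolist())
for n,p,pa,pb in(("P1",(309,114),(292,190),(355,178)),("P2",(503,202),(496,277),(558,255)),("P3",(675,109),(668,186),(728,165))):
  W=[world(c,165+u/4.2,190+v/4.2,z) for (u,v),z in zip((p,pa,pb),(.028,.028,.028))];m=(W[1]+W[2])/2-W[0]
  print(n,W[0],"handle dir",np.arctan2(m[1],m[0]),np.hypot(*m[:2]),"sep",np.linalg.norm(W[1]-W[2]))
go(.4227,.3965,.25,-.45+np.pi/2)
go(.45,-.1,.25)
```

```text
bar ang -0.4576729857765088 [0.4214 0.3983 0.073 ] [0.4083 0.4048 0.073 ]
jar [0.3896 0.4842 0.106 ]
dish [ 0.5349 -0.1409  0.015 ]
green [0.6118 0.1957 0.005 ]
red [0.6025 0.0162 0.005 ]
green [0.612  0.1948 0.01  ] [[0.6684910018065818, 0.26240595466271865], [0.66949923510515, 0.1263982467590918], [0.555593880507362, 0.12650138353254517], [0.5543018192307438, 0.2638435979093291]]
red [0.6032 0.017  0.01  ] [[0.6587425744183113, 0.08912225928876197], [0.665611030562458, -0.049753672507744706], [0.5467387595288749, -0.05384589191216052], [0.5417207624629762, 0.08254020555455992]]
P1 [0.4752 0.2849 0.028 ] handle dir -2.8988532954359876 0.04350207082785564 sep 0.03852801292924909
P2 [0.4248 0.1662 0.028 ] handle dir -2.7601848231165826 0.04070240236296859 sep 0.03924298862553583
P3 [0.4836 0.0636 0.028 ] handle dir -2.804011883714574 0.042344783805418 sep 0.038378559835539915
shift [ 0.5484 -0.8375  0.0034] rz 0.8738490150865221 rz alt -2.267743638503271 q6 -0.0826178134961859 zax [-0.0001  0.0003 -1.    ] y yaw -1.1469473117083742
shift [ 0.3691 -0.3737  0.0033] rz 0 rz alt 0.0 q6 -0.0826178134961859 zax [-0.0001  0.0003 -1.    ] y yaw -1.1469473117083742
```

```bash
python3 drive.py '[{"sx":0.369,"sy":-0.374,"aperture":0.04},{"sx":0.369,"sy":-0.374,"aperture":0.04},{"sx":0.369,"sy":-0.374,"aperture":0.04},{"sx":0.369,"sy":-0.374,"aperture":0.04},{"sx":0.369,"sy":-0.374,"aperture":0.04},{"sx":0.369,"sy":-0.374,"aperture":0.04},{"sx":0.369,"sy":-0.374,"aperture":0.04},{"sx":0.369,"sy":-0.374,"aperture":0.04},{"sx":0.369,"sy":-0.374,"aperture":0.04},{"sx":0.369,"sy":-0.374,"aperture":0.04}]' 60; python3 -c "
from h import *
go(.4227,.3965,.18,-.457+np.pi/2)"
```

```text
time_s: 1.65
tcp_pos: [0.4501, -0.0984, 0.2535]
tool_rot: [0.977, 0.212, 0.0, 0.0]
ft_force: [0.8, -0.3, -0.2]
width: 0.0399
grip_force: 0.0
shift [ 0.1802 -0.4618  0.0734] rz 0.8844954389271669 rz alt -2.2570972146626263 q6 0.8115862775371331 zax [ 0.0003 -0.0002 -1.    ] y yaw -1.1433008878677295
```

The manual's scale: turns go in shares of pi rad. Converting my numbers, 0.884 rad / 3.1416 = 0.2814.

```bash
python3 drive.py '[{"sx":0.18,"sy":-0.462,"sz":0.07,"drz":0.0955,"aperture":0.04},{"sx":0.18,"sy":-0.462,"sz":0.07,"drz":0.191,"aperture":0.04},{"sx":0.18,"sy":-0.462,"sz":0.07,"drz":0.2814,"aperture":0.04},{"sx":0.18,"sy":-0.462,"sz":0.07,"drz":0.2814,"aperture":0.04},{"sx":0.18,"sy":-0.462,"sz":0.07,"drz":0.2814,"aperture":0.04},{"sx":0.18,"sy":-0.462,"sz":0.07,"drz":0.2814,"aperture":0.04},{"sx":0.18,"sy":-0.462,"sz":0.07,"drz":0.2814,"aperture":0.04},{"sx":0.18,"sy":-0.462,"sz":0.07,"drz":0.2814,"aperture":0.04},{"sx":0.18,"sy":-0.462,"sz":0.07,"drz":0.2814,"aperture":0.04},{"sx":0.18,"sy":-0.462,"sz":0.07,"drz":0.2814,"aperture":0.04},{"sx":0.18,"sy":-0.462,"sz":0.07,"drz":0.2814,"aperture":0.04}]' 60; python3 -c "
from h import *
go(.4227,.3965,.075,-.457+np.pi/2)
c=optics.read_camera('scene');crop(c,160,180,140,140,4.2,'pics/s2.png')"
```

```text
time_s: 3.02
tcp_pos: [0.4246, 0.3942, 0.1831]
tool_rot: [0.974, -0.229, 0.0, 0.0]
ft_force: [0.9, -1.3, 0.5]
width: 0.0401
grip_force: 0.0
shift [-0.0027 -0.0014  0.1081] rz -0.004105992375176726 rz alt 3.1374866612146164 q6 2.688077205151852 zax [-0.0002 -0.0009 -1.    ] y yaw -2.031902319170073
```

View pics/s2.png

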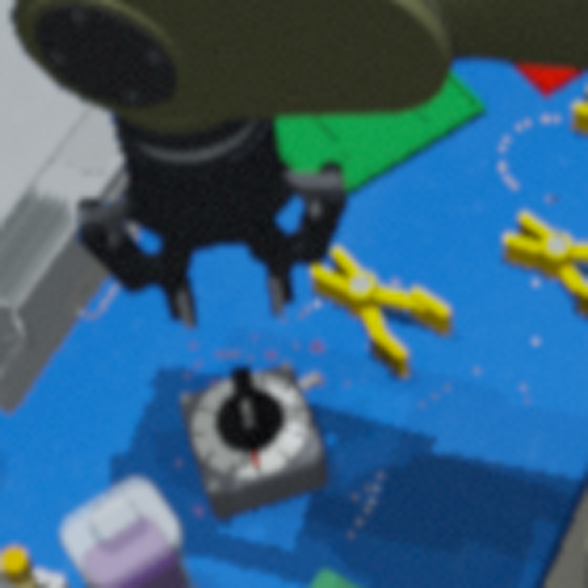

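The gripper hangs square over the knob, with the fingers either side of the bar at crop (245,395). I descend to TCP z 0.075 and close.

```bash
python3 drive.py '[{"sx":-0.002,"sy":-0.001,"sz":0.06,"aperture":0.04},{"sx":-0.002,"sy":-0.001,"sz":0.09,"aperture":0.04},{"sx":-0.002,"sy":-0.001,"sz":0.106,"aperture":0.04},{"sx":-0.002,"sy":-0.001,"sz":0.108,"aperture":0.04},{"sx":-0.002,"sy":-0.001,"sz":0.108,"aperture":0.0},{"sx":-0.002,"sy":-0.001,"sz":0.108,"aperture":0.0},{"sx":-0.002,"sy":-0.001,"sz":0.108,"aperture":0.0},{"sx":-0.002,"sy":-0.001,"sz":0.108,"aperture":0.0}]' 60; python3 -c "
from h import *
o,M=pose();print(o['wrist_torque'],o['tcp_pos'])"
```

```text
time_s: 4.08
tcp_pos: [0.4243, 0.3986, 0.0776]
tool_rot: [0.974, -0.228, 0.002, -0.002]
ft_force: [3.7, 3.5, 2.5]
width: 0.0113
grip_force: 62.7
[ 0.4872 -0.6007 -0.0194] [0.4243 0.3986 0.0776]
```

In the tool's units: -2.12 rad / 3.1416 = -0.6748.

```bash
python3 drive.py '[{"drz":-0.0477,"aperture":0},{"drz":-0.1019,"aperture":0},{"drz":-0.1592,"aperture":0},{"drz":-0.2165,"aperture":0},{"drz":-0.2737,"aperture":0},{"drz":-0.331,"aperture":0},{"drz":-0.3883,"aperture":0},{"drz":-0.4456,"aperture":0},{"drz":-0.5029,"aperture":0},{"drz":-0.5602,"aperture":0},{"drz":-0.6175,"aperture":0},{"drz":-0.6748,"aperture":0}]' 60; python3 -c "
from h import *
o,M=pose();print(o['wrist_torque'],o['tcp_pos'],o['joint_positions'][5])"
```

```text
time_s: 5.58
tcp_pos: [0.4249, 0.398, 0.0776]
tool_rot: [0.673, 0.74, 0.003, 0.001]
ft_force: [5.6, 1.7, 2.2]
width: 0.0117
grip_force: 62.6
[ 0.1985 -0.9456 -0.0831] [0.4249 0.398  0.0776] 0.5669250034330929
```

In the tool's units: -0.95 rad / 3.1416 = -0.3024.

```bash
python3 drive.py '[{"drz":-0.0573,"aperture":0},{"drz":-0.1146,"aperture":0},{"drz":-0.1719,"aperture":0},{"drz":-0.2292,"aperture":0},{"drz":-0.2706,"aperture":0},{"drz":-0.3024,"aperture":0},{"drz":-0.3024,"aperture":0}]' 60; python3 -c "
from h import *
o,M=pose();print(o['wrist_torque'],o['tcp_pos'],o['joint_positions'][5])"; python3 drive.py '[{"drz":-0.0159,"aperture":0},{"drz":-0.0318,"aperture":0},{"drz":-0.0318,"aperture":0}]' 60; python3 -c "
from h import *
o,M=pose();print(o['wrist_torque'],o['tcp_pos'],o['joint_positions'][5])"
```

```text
time_s: 6.45
tcp_pos: [0.4252, 0.3983, 0.0776]
tool_rot: [0.262, 0.965, 0.002, 0.003]
ft_force: [6.9, 2.9, 1.7]
width: 0.0114
grip_force: 62.5
[ 0.4867 -1.0847  0.065 ] [0.4252 0.3983 0.0776] -0.37797519750525205
time_s: 6.82
tcp_pos: [0.4253, 0.3983, 0.0776]
tool_rot: [0.214, 0.977, 0.002, 0.003]
ft_force: [7.1, 2.5, 0.7]
width: 0.0115
grip_force: 62.5
[ 0.4752 -1.0936  0.0593] [0.4253 0.3983 0.0776] -0.4776657170165722
```

In the tool's units: -0.05 rad / 3.1416 = -0.0159.

```bash
for i in 1 2 3; do python3 drive.py '[{"drz":-0.0159,"aperture":0},{"drz":-0.0318,"aperture":0},{"drz":-0.0318,"aperture":0}]' 60 | head -1; python3 -c "
from h import *
o,M=pose();print(o['wrist_torque'],o['ft_force'],o['joint_positions'][5])"; done
```

```text
time_s: 7.2
[ 0.4777 -1.1046  0.0459] [6.958  2.1895 0.695 ] -0.577682980903354
time_s: 7.58
[ 0.4156 -1.0525 -1.5617] [7.0371 1.5986 1.4207] -0.6733963911094232
time_s: 7.95
[ 0.0209 -1.2953 -2.9154] [ 6.6227  2.2113 -0.0269] -0.7696948518146541
```

The stop is reached: the torque jumped at about q6 = -0.6. I ease off a little, release and rise.

In the tool's units: 0.1 rad / 3.1416 = 0.0318.

```bash
python3 drive.py '[{"drz":0.0318,"aperture":0},{"drz":0.0318,"aperture":0},{"drz":0.0318,"aperture":0.04},{"drz":0.0318,"aperture":0.04},{"drz":0.0318,"aperture":0.05},{"sz":-0.05,"drz":0.0318,"aperture":0.05},{"sz":-0.11,"drz":0.0318,"aperture":0.05},{"sz":-0.17,"drz":0.0318,"aperture":0.05},{"sz":-0.17,"drz":0.0318,"aperture":0.05}]' 60; python3 -c "
from h import *
go(.45,.1,.25,None)"
```

```text
time_s: 9.07
tcp_pos: [0.4248, 0.399, 0.2527]
tool_rot: [0.115, 0.993, 0.004, 0.004]
ft_force: [-0.0, 0.2, -0.3]
width: 0.0502
grip_force: 0.0
shift [-0.0931 -0.2852  0.0008] rz 0 rz alt 0.0 q6 -0.6773124667294421 zax [ 0.0096  0.0074 -0.9999] y yaw 1.3393756992197072
```

```bash
python3 -c "
from h import *
go(.36,-.2,.25,None)"
```

```text
shift [-0.0743 -0.5979 -0.0023] rz 0 rz alt 0.0 q6 -0.6773124667294421 zax [ 0.0096  0.0074 -0.9999] y yaw 1.3393756992197072
```

```bash
python3 drive.py '[{"sx":-0.074,"sy":-0.598,"aperture":0.07},{"sx":-0.074,"sy":-0.598,"aperture":0.07},{"sx":-0.074,"sy":-0.598,"aperture":0.07},{"sx":-0.074,"sy":-0.598,"aperture":0.07},{"sx":-0.074,"sy":-0.598,"aperture":0.07},{"sx":-0.074,"sy":-0.598,"aperture":0.07},{"sx":-0.074,"sy":-0.598,"aperture":0.07},{"sx":-0.074,"sy":-0.598,"aperture":0.07},{"sx":-0.074,"sy":-0.598,"aperture":0.07},{"sx":-0.074,"sy":-0.598,"aperture":0.07},{"sx":-0.074,"sy":-0.598,"aperture":0.07}]'
python3 - <<'E'
from h import *
c=optics.read_camera("top");s=optics.read_camera("scene")
a=cv2.resize(c["color"][190:270,165:355],None,fx=4.2,fy=4.2,interpolation=cv2.INTER_CUBIC)
b=cv2.resize(s["color"][190:305,190:340],None,fx=2.2,fy=2.2,interpolation=cv2.INTER_CUBIC)
k=cv2.resize(c["color"][210:260,170:220],None,fx=5,fy=5,interpolation=cv2.INTER_CUBIC)
im=np.zeros((600,798,3),np.uint8);im[:336]=a;im[340:340+253,:330]=b;im[340:590,400:650]=k
cv2.imwrite("pics/m3.png",im)
E
```

```text
time_s: 10.45
tcp_pos: [0.3561, -0.2035, 0.2439]
tool_rot: [0.118, 0.993, 0.001, -0.001]
ft_force: [-0.1, 0.7, 0.0]
width: 0.0698
grip_force: 0.0
```

View pics/m3.png

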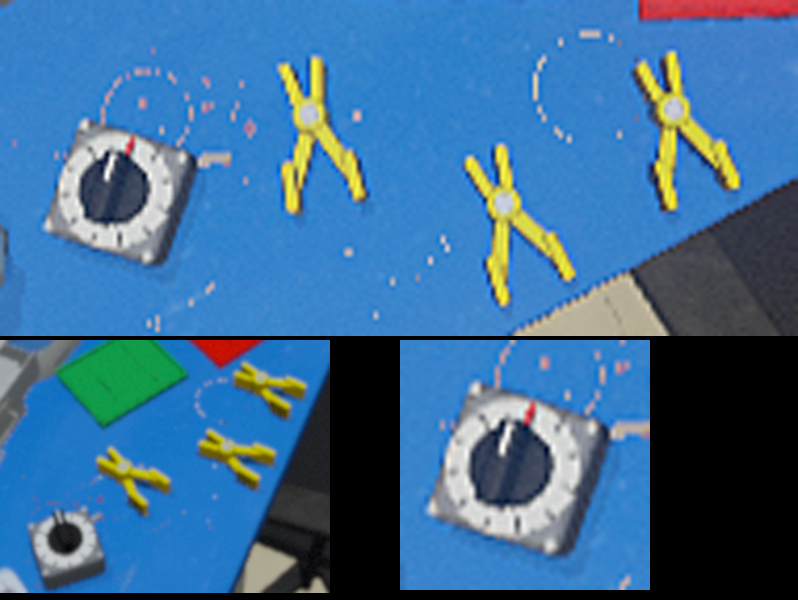

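The white pointer line now runs toward the red mark at (531,412) in the lower-right crop, so the knob is at zero, as the torque said. The clamp pins are unchanged in the top crop. In the scene crop (x2.2) they are at (124,466), (228,445) and (262,381).

Run:
```python
from h import *
c=optics.read_camera("top");s=optics.read_camera("scene")
for n,(u,v),(a,b) in(("P1",(309,114),(124,466)),("P2",(504,203),(228,445)),("P3",(675,109),(262,381))):
    print(n,world(c,165+u/4.2,190+v/4.2,.028),world(s,190+a/2.2,190+(b-340)/2.2,.028))
# P3 handle grip point
p=np.array([.4836,.0636]);h=-2.804;g=p+.044*np.array([np.cos(h),np.sin(h)]);print(g)
go(*g,.15,h+np.pi/2)
```

```text
P1 [0.4752 0.2849 0.028 ] [0.4712 0.2858 0.028 ]
P2 [0.4243 0.1656 0.028 ] [0.4201 0.1663 0.028 ]
P3 [0.4836 0.0636 0.028 ] [0.4727 0.0692 0.028 ]
[0.4421 0.049 ]
shift [-0.0258  0.2626  0.0948] rz -0.56793273384719 rz alt 2.573659919742603 q6 -1.984095351162187 zax [-0.0009  0.001  -1.    ] y yaw 1.3404562465374998
```

In the tool's units: -0.568 rad / 3.1416 = -0.1808.

```bash
python3 drive.py '[{"sx":-0.026,"sy":0.263,"sz":0.095,"drz":-0.0573,"aperture":0.08},{"sx":-0.026,"sy":0.263,"sz":0.095,"drz":-0.1146,"aperture":0.08},{"sx":-0.026,"sy":0.263,"sz":0.095,"drz":-0.1808,"aperture":0.08},{"sx":-0.026,"sy":0.263,"sz":0.095,"drz":-0.1808,"aperture":0.08},{"sx":-0.026,"sy":0.263,"sz":0.095,"drz":-0.1808,"aperture":0.08},{"sx":-0.026,"sy":0.263,"sz":0.095,"drz":-0.1808,"aperture":0.08},{"sx":-0.026,"sy":0.263,"sz":0.095,"drz":-0.1808,"aperture":0.08}]' 60; python3 -c "
from h import *
go(.4405,.0495,.031,-2.804+np.pi/2)"
```

```text
time_s: 11.52
tcp_pos: [0.4427, 0.0485, 0.1506]
tool_rot: [-0.168, 0.986, -0.0, 0.0]
ft_force: [0.5, -0.1, 0.0]
width: 0.0802
grip_force: 0.0
shift [0.0017 0.0017 0.1196] rz 0.00028181197225229937 rz alt -3.141310841617541 q6 -1.919910323880253 zax [ 0.0002 -0.0003 -1.    ] y yaw 1.9086707923569421
```

```bash
python3 drive.py '[{"sx":0.002,"sy":0.002,"sz":0.06,"aperture":0.08},{"sx":0.002,"sy":0.002,"sz":0.1,"aperture":0.08},{"sx":0.002,"sy":0.002,"sz":0.12,"aperture":0.08},{"sx":0.002,"sy":0.002,"sz":0.12,"aperture":0.08},{"sx":0.002,"sy":0.002,"sz":0.12,"aperture":0.02},{"sx":0.002,"sy":0.002,"sz":0.12,"aperture":0.02},{"sx":0.002,"sy":0.002,"sz":0.12,"aperture":0.02},{"sx":0.002,"sy":0.002,"sz":0.12,"aperture":0.02},{"sx":0.002,"sy":0.002,"sz":0.12,"aperture":0.02}]' 60; python3 drive.py '[{"aperture":0.02},{"aperture":0.02}]'; python3 -c "
from h import *
c=optics.read_camera('scene');crop(c,200,160,150,120,4,'pics/g3.png')"
```

```text
time_s: 12.65
tcp_pos: [0.4416, 0.0492, 0.0325]
tool_rot: [-0.167, 0.986, -0.0, 0.001]
ft_force: [-5.0, -1.5, 9.9]
width: 0.0298
grip_force: 58.9
time_s: 12.9
tcp_pos: [0.4416, 0.0492, 0.0325]
tool_rot: [-0.167, 0.986, -0.0, 0.001]
ft_force: [-4.5, -1.4, 9.8]
width: 0.0298
grip_force: 58.9
```

View pics/g3.png

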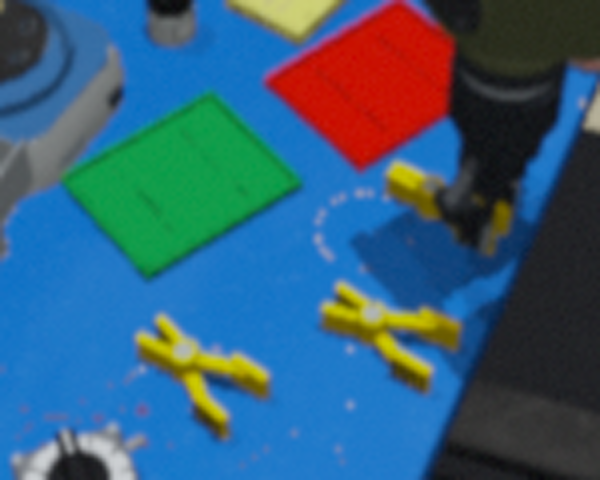

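Width 0.030 and the jaws come together at crop (405,180), so clamp P3 has a free hinge and goes to green. I lift it first.

```bash
python3 drive.py '[{"sz":-0.03,"aperture":0.02},{"sz":-0.08,"aperture":0.02},{"sz":-0.08,"aperture":0.02},{"sz":-0.08,"aperture":0.02}]' 60; python3 -c "
from h import *
go(.576,.166,.1125,np.pi/2)"
```

```text
time_s: 13.45
tcp_pos: [0.4401, 0.0493, 0.1102]
tool_rot: [-0.167, 0.986, -0.0, 0.0]
ft_force: [0.6, -0.7, -2.3]
width: 0.0297
grip_force: 59.8
shift [-0.1668  0.0653 -0.0023] rz 0.3363420600644049 rz alt -2.805250593525388 q6 -1.9167855221252053 zax [ 0. -0. -1.] y yaw 1.9071383868593015
```

In the tool's units: 0.336 rad / 3.1416 = 0.107.

```bash
python3 drive.py '[{"sx":-0.05,"sy":0.02,"drz":0.0318,"aperture":0.02},{"sx":-0.1,"sy":0.04,"drz":0.0637,"aperture":0.02},{"sx":-0.14,"sy":0.055,"drz":0.0955,"aperture":0.02},{"sx":-0.167,"sy":0.065,"drz":0.107,"aperture":0.02},{"sx":-0.167,"sy":0.065,"drz":0.107,"aperture":0.02},{"sx":-0.167,"sy":0.065,"drz":0.107,"aperture":0.02}]' 60; python3 -c "
from h import *
go(.576,.166,.0385,np.pi/2)"
```

```text
time_s: 14.2
tcp_pos: [0.575, 0.1653, 0.1083]
tool_rot: [-0.0, 1.0, -0.0, -0.002]
ft_force: [-0.0, 0.4, -2.7]
width: 0.0298
grip_force: 59.8
shift [-0.0012  0.0008  0.0698] rz 0.000579515277555398 rz alt -3.1410131383122377 q6 -1.3810241831510746 zax [-0.0039 -0.0009 -1.    ] y yaw 1.571375842072452
```

```bash
python3 drive.py '[{"sx":-0.001,"sy":0.001,"sz":0.04,"aperture":0.02},{"sx":-0.001,"sy":0.001,"sz":0.06,"aperture":0.02},{"sx":-0.001,"sy":0.001,"sz":0.068,"aperture":0.02},{"sx":-0.001,"sy":0.001,"sz":0.068,"aperture":0.02}]' 60; python3 drive.py '[{"sz":0.002,"aperture":0.035},{"sz":0.002,"aperture":0.042},{"sz":0.002,"aperture":0.042},{"sz":-0.03,"aperture":0.042},{"sz":-0.08,"aperture":0.042},{"sz":-0.12,"aperture":0.042},{"sz":-0.12,"aperture":0.05}]' ; python3 -c "
from h import *
p=np.array([.423,.166]);h=-2.76;g=p+.044*np.array([np.cos(h),np.sin(h)]);print(g)
go(*g,.15,h+np.pi/2)"
```

```text
time_s: 14.7
tcp_pos: [0.5773, 0.1665, 0.0421]
tool_rot: [-0.0, 1.0, -0.0, -0.0]
ft_force: [1.2, 0.0, -1.3]
width: 0.0293
grip_force: 59.9
time_s: 15.58
tcp_pos: [0.5805, 0.1674, 0.1679]
tool_rot: [-0.0, 1.0, 0.001, 0.005]
ft_force: [0.1, 0.4, -0.5]
width: 0.05
grip_force: 0.0
[0.3822 0.1496]
shift [ 0.1985 -0.0177  0.016 ] rz -0.38127350642631264 rz alt 2.7603191471634805 q6 -1.3792021521338977 zax [ 0.0095  0.0019 -1.    ] y yaw 1.571115473958377
```

In the tool's units: -0.381 rad / 3.1416 = -0.1213.

```bash
python3 drive.py '[{"sx":0.198,"sy":-0.018,"sz":0.018,"drz":-0.0573,"aperture":0.08},{"sx":0.198,"sy":-0.018,"sz":0.018,"drz":-0.1146,"aperture":0.08},{"sx":0.198,"sy":-0.018,"sz":0.018,"drz":-0.1213,"aperture":0.08},{"sx":0.198,"sy":-0.018,"sz":0.018,"drz":-0.1213,"aperture":0.08},{"sx":0.198,"sy":-0.018,"sz":0.018,"drz":-0.1213,"aperture":0.08}]' 60
cat >> h.py <<'E'
def blobs(c):
    b,g,r=[c["color"][...,i].astype(int) for i in range(3)]
    m=((r>130)&(g>110)&(b<90)&(abs(r-g)<70)).astype(np.uint8)
    m[:140]=0
    n,l,st,ce=cv2.connectedComponentsWithStats(m)
    for i in range(1,n):
        if st[i,4]>40: print(ce[i],st[i])
E
python3 -c "
from h import *
go(.3822,.1496,.031,-2.76+np.pi/2)
print('ref');blobs(np.load('pics/t.npy',allow_pickle=True).item());print('now');blobs(optics.read_camera('top'))"
```

```text
time_s: 16.2
tcp_pos: [0.3793, 0.1488, 0.1441]
tool_rot: [-0.19, 0.982, -0.0, 0.0]
ft_force: [0.3, -0.0, 0.3]
width: 0.0798
grip_force: 0.0
shift [-0.0029 -0.0003  0.1131] rz -0.00012245233311025672 rz alt 3.141470201256683 q6 -1.7104217413351437 zax [ 0.0007  0.0001 -1.    ] y yaw 1.9522665280515796
ref
[326.7028 221.7689] [316 203  25  37 212]
[239.6462 222.6179] [232 204  20  36 212]
[286.2207 243.5117] [275 225  26  37 213]
now
[286.2558 166.3163] [280 148  13  35 215]
[239.7324 222.7887] [232 204  20  37 213]
```

```bash
python3 drive.py '[{"sx":-0.002,"sz":0.05,"aperture":0.08},{"sx":-0.002,"sz":0.09,"aperture":0.08},{"sx":-0.002,"sz":0.113,"aperture":0.08},{"sx":-0.002,"sz":0.113,"aperture":0.08},{"sx":-0.002,"sz":0.113,"aperture":0.02},{"sx":-0.002,"sz":0.113,"aperture":0.02},{"sx":-0.002,"sz":0.113,"aperture":0.02},{"sx":-0.002,"sz":0.113,"aperture":0.02},{"sx":-0.002,"sz":0.113,"aperture":0.02},{"sx":-0.002,"sz":0.113,"aperture":0.02}]' 60; python3 -c "
from h import *
c=optics.read_camera('scene');d=optics.read_camera('top');a=c['color'][150:280,190:330];b=d['color'][130:260,210:350]
cv2.imwrite('pics/g2.png',cv2.resize(np.hstack([a,b]),None,fx=2.8,fy=2.8,interpolation=cv2.INTER_CUBIC))"
```

```text
time_s: 17.5
tcp_pos: [0.3834, 0.1499, 0.0337]
tool_rot: [-0.189, 0.982, 0.0, 0.002]
ft_force: [-0.8, -0.1, 5.8]
width: 0.0467
grip_force: 61.4
```

View pics/g2.png

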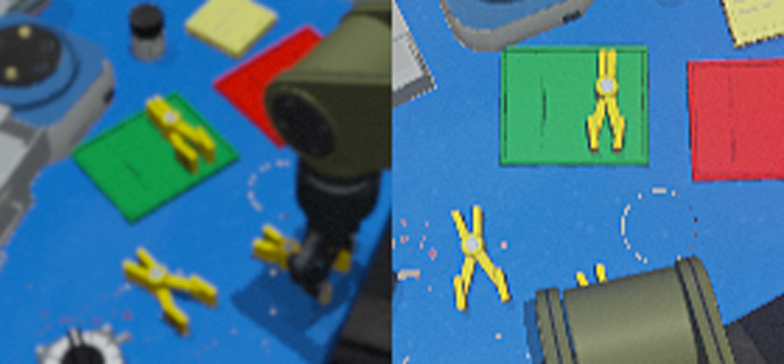

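The squeeze stops at 0.047 with the jaws still open at left (275,240), so P2 is seized and goes to red. P3 lies shut in the green tray, pin at right-hand (606,87).

```bash
python3 drive.py '[{"sz":-0.04,"aperture":0.02},{"sz":-0.09,"aperture":0.02},{"sz":-0.09,"aperture":0.02},{"sz":-0.09,"aperture":0.02}]' 60; python3 -c "
from h import *
go(.568,-.0165,.12,np.pi/2+.043)"
```

```text
time_s: 18.1
tcp_pos: [0.3814, 0.1495, 0.1215]
tool_rot: [-0.189, 0.982, 0.0, 0.0]
ft_force: [-0.7, -0.3, -1.3]
width: 0.0465
grip_force: 62.2
shift [-0.1115 -0.2235  0.0016] rz 0.33826818488746646 rz alt -2.8033244687023267 q6 -1.7097811896449002 zax [ 0.0008  0.0002 -1.    ] y yaw 1.952064511682363
```

In the tool's units: 0.338 rad / 3.1416 = 0.1076.

```bash
python3 drive.py '[{"sx":-0.02,"sy":-0.04,"drz":0.0318,"aperture":0.02},{"sx":-0.045,"sy":-0.09,"drz":0.0637,"aperture":0.02},{"sx":-0.07,"sy":-0.14,"drz":0.0955,"aperture":0.02},{"sx":-0.09,"sy":-0.18,"drz":0.1076,"aperture":0.02},{"sx":-0.111,"sy":-0.224,"drz":0.1076,"aperture":0.02},{"sx":-0.111,"sy":-0.224,"drz":0.1076,"aperture":0.02},{"sx":-0.111,"sy":-0.224,"drz":0.1076,"aperture":0.02}]' 60; python3 -c "
from h import *
go(.568,-.0165,.0395,np.pi/2+.043)"
```

```text
time_s: 18.98
tcp_pos: [0.5663, -0.0168, 0.1193]
tool_rot: [-0.021, 1.0, 0.0, -0.002]
ft_force: [-0.2, 1.4, -1.3]
width: 0.0466
grip_force: 62.3
shift [-0.0021  0.0002  0.0798] rz -0.00010541354016635474 rz alt 3.141487240049627 q6 -1.7383923085708566 zax [-0.0041  0.0007 -1.    ] y yaw 1.6136909132547301
```

```bash
python3 drive.py '[{"sx":-0.001,"sz":0.05,"aperture":0.02},{"sx":-0.001,"sz":0.07,"aperture":0.02},{"sx":-0.001,"sz":0.079,"aperture":0.02},{"sx":-0.001,"sz":0.079,"aperture":0.02}]' 60; python3 drive.py '[{"sz":0.002,"aperture":0.05},{"sz":0.002,"aperture":0.058},{"sz":0.002,"aperture":0.058},{"sz":-0.03,"aperture":0.058},{"sz":-0.08,"aperture":0.058},{"sz":-0.12,"aperture":0.058},{"sz":-0.12,"aperture":0.06}]' ; python3 -c "
from h import *
p=np.array([.474,.285]);h=-2.885;g=p+.044*np.array([np.cos(h),np.sin(h)]);print(g)
go(*g,.15,h+np.pi/2);blobs(optics.read_camera('top'))"
```

```text
time_s: 19.48
tcp_pos: [0.5686, -0.0168, 0.0424]
tool_rot: [-0.022, 1.0, 0.0, -0.0]
ft_force: [0.0, 0.3, -0.9]
width: 0.0465
grip_force: 62.3
time_s: 20.35
tcp_pos: [0.5717, -0.0175, 0.1676]
tool_rot: [-0.022, 1.0, -0.001, 0.005]
ft_force: [1.5, 0.4, 0.1]
width: 0.0598
grip_force: 0.0
[0.4314 0.2738]
shift [0.1277 0.2971 0.016 ] rz -0.21348486641849718 rz alt 2.928107787171296 q6 -1.7383787500851466 zax [ 0.0094 -0.0012 -1.    ] y yaw 1.6139041139661925
[286.2639 166.2963] [280 148  13  35 216]
[239.7381 222.6238] [232 204  20  36 210]
```

The manual's scale: turns go in shares of pi rad. Converting my numbers, -0.213 rad / 3.1416 = -0.0678.

```bash
python3 drive.py '[{"sx":0.128,"sy":0.297,"sz":0.018,"drz":-0.0318,"aperture":0.075},{"sx":0.128,"sy":0.297,"sz":0.018,"drz":-0.0678,"aperture":0.075},{"sx":0.128,"sy":0.297,"sz":0.018,"drz":-0.0678,"aperture":0.075},{"sx":0.128,"sy":0.297,"sz":0.018,"drz":-0.0678,"aperture":0.075},{"sx":0.128,"sy":0.297,"sz":0.018,"drz":-0.0678,"aperture":0.075},{"sx":0.128,"sy":0.297,"sz":0.018,"drz":-0.0678,"aperture":0.075},{"sx":0.128,"sy":0.297,"sz":0.018,"drz":-0.0678,"aperture":0.075}]' 60; python3 -c "
from h import *
go(.4314,.2738,.031,-2.885+np.pi/2);blobs(optics.read_camera('top'))"
```

```text
time_s: 21.28
tcp_pos: [0.4272, 0.274, 0.1429]
tool_rot: [-0.129, 0.992, -0.001, -0.001]
ft_force: [0.4, -0.8, -0.4]
width: 0.0749
grip_force: 0.0
shift [-0.0043 -0.0012  0.1119] rz 0.0012924037532657806 rz alt -3.1403002498365273 q6 -1.3637204515302173 zax [-0.0021 -0.0015 -1.    ] y yaw 1.8286813841379554
[286.235  166.2765] [280 148  13  35 217]
[356.8009 171.9867] [349 154  19  35 226]
```

```bash
python3 drive.py '[{"sx":-0.003,"sy":-0.001,"sz":0.05,"aperture":0.075},{"sx":-0.003,"sy":-0.001,"sz":0.09,"aperture":0.075},{"sx":-0.003,"sy":-0.001,"sz":0.112,"aperture":0.075},{"sx":-0.003,"sy":-0.001,"sz":0.112,"aperture":0.075},{"sx":-0.003,"sy":-0.001,"sz":0.112,"aperture":0.02},{"sx":-0.003,"sy":-0.001,"sz":0.112,"aperture":0.02},{"sx":-0.003,"sy":-0.001,"sz":0.112,"aperture":0.02},{"sx":-0.003,"sy":-0.001,"sz":0.112,"aperture":0.02},{"sx":-0.003,"sy":-0.001,"sz":0.112,"aperture":0.02},{"sx":-0.003,"sy":-0.001,"sz":0.112,"aperture":0.02}]' 60; python3 -c "
from h import *
c=optics.read_camera('scene');d=optics.read_camera('top');a=c['color'][150:280,190:330];b=d['color'][130:260,250:390]
cv2.imwrite('pics/g1.png',cv2.resize(np.hstack([a,b]),None,fx=2.8,fy=2.8,interpolation=cv2.INTER_CUBIC))"
```

```text
time_s: 22.58
tcp_pos: [0.4329, 0.2743, 0.0346]
tool_rot: [-0.128, 0.992, 0.0, 0.002]
ft_force: [-0.6, -3.1, 6.8]
width: 0.0457
grip_force: 61.6
```

View pics/g1.png

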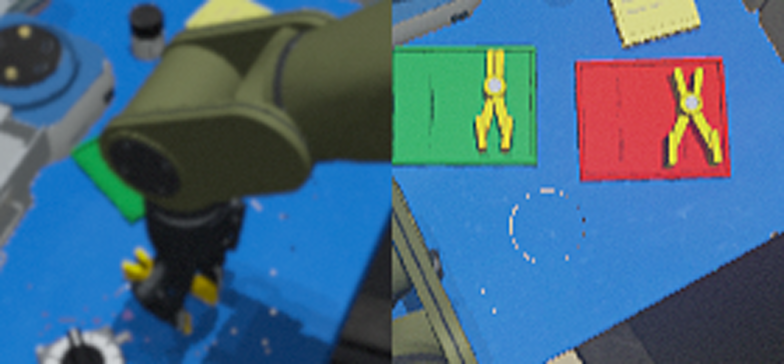

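P1's squeeze stops at 0.046 with the jaws apart at left (140,265), so it is seized too and goes to red, beside P2 (pin at right-hand (691,102)).

```bash
python3 drive.py '[{"sz":-0.04,"aperture":0.02},{"sz":-0.09,"aperture":0.02},{"sz":-0.09,"aperture":0.02},{"sz":-0.09,"aperture":0.02}]' 60; python3 -c "
from h import *
go(.565,.0525,.122,np.pi/2+.043)"
```

```text
time_s: 23.18
tcp_pos: [0.431, 0.2737, 0.1222]
tool_rot: [-0.128, 0.992, 0.0, 0.0]
ft_force: [-1.1, -0.3, -1.7]
width: 0.0453
grip_force: 62.0
shift [-0.0736 -0.248   0.0002] rz 0.2133342654513879 rz alt -2.9282583881384054 q6 -1.3664136468717558 zax [ 0.0001  0.     -1.    ] y yaw 1.8271305922462844
```

In the tool's units: 0.213 rad / 3.1416 = 0.0678.

```bash
python3 drive.py '[{"sx":-0.015,"sy":-0.05,"drz":0.0318,"aperture":0.02},{"sx":-0.03,"sy":-0.1,"drz":0.0637,"aperture":0.02},{"sx":-0.045,"sy":-0.15,"drz":0.0678,"aperture":0.02},{"sx":-0.06,"sy":-0.2,"drz":0.0678,"aperture":0.02},{"sx":-0.074,"sy":-0.248,"drz":0.0678,"aperture":0.02},{"sx":-0.074,"sy":-0.248,"drz":0.0678,"aperture":0.02},{"sx":-0.074,"sy":-0.248,"drz":0.0678,"aperture":0.02}]' 60; python3 -c "
from h import *
go(.565,.0525,.0395,np.pi/2+.043)"
```

```text
time_s: 24.05
tcp_pos: [0.5643, 0.0528, 0.1203]
tool_rot: [-0.021, 1.0, 0.0, -0.002]
ft_force: [-0.5, 0.1, -1.4]
width: 0.0453
grip_force: 62.2
shift [-0.001  -0.0004  0.0808] rz -0.0002811806751132906 rz alt 3.14131147291468 q6 -1.615197551940351 zax [-0.0039  0.0003 -1.    ] y yaw 1.6135151461197832
```

```bash
python3 drive.py '[{"sz":0.05,"aperture":0.02},{"sz":0.07,"aperture":0.02},{"sz":0.08,"aperture":0.02},{"sz":0.08,"aperture":0.02}]' 60; python3 drive.py '[{"sz":0.002,"aperture":0.05},{"sz":0.002,"aperture":0.054},{"sz":0.002,"aperture":0.054},{"sz":-0.03,"aperture":0.054},{"sz":-0.08,"aperture":0.054},{"sz":-0.14,"aperture":0.054},{"sz":-0.14,"aperture":0.06}]' ; python3 -c "
from h import *
go(.36,-.25,.25)"
```

```text
time_s: 24.55
tcp_pos: [0.5655, 0.0532, 0.0422]
tool_rot: [-0.022, 1.0, 0.0, -0.0]
ft_force: [0.4, 0.1, -1.4]
width: 0.0454
grip_force: 62.2
time_s: 25.42
tcp_pos: [0.5696, 0.0527, 0.1899]
tool_rot: [-0.022, 1.0, -0.0, 0.007]
ft_force: [0.1, 0.9, -0.5]
width: 0.0602
grip_force: 0.0
shift [ 0.2216 -0.2934 -0.0629] rz 0 rz alt 0.0 q6 -1.6155651258848718 zax [ 0.0134 -0.     -0.9999] y yaw 1.6139048832537595
```

```bash
python3 drive.py '[{"sx":0.05,"sy":-0.07,"sz":-0.06,"aperture":0.06},{"sx":0.22,"sy":-0.293,"sz":-0.06,"aperture":0.06},{"sx":0.22,"sy":-0.293,"sz":-0.06,"aperture":0.06},{"sx":0.22,"sy":-0.293,"sz":-0.06,"aperture":0.06},{"sx":0.22,"sy":-0.293,"sz":-0.06,"aperture":0.06},{"sx":0.22,"sy":-0.293,"sz":-0.06,"aperture":0.06},{"sx":0.22,"sy":-0.293,"sz":-0.06,"aperture":0.06},{"sx":0.22,"sy":-0.293,"sz":-0.06,"aperture":0.06}]' ; python3 -c "
from h import *
d=optics.read_camera('top');blobs(d)
b=d['color'][130:265,160:430];cv2.imwrite('pics/f.png',cv2.resize(b,None,fx=2.9,fy=2.9,interpolation=cv2.INTER_CUBIC))"
```

```text
time_s: 26.42
tcp_pos: [0.3583, -0.2494, 0.2417]
tool_rot: [-0.021, 1.0, 0.0, -0.0]
ft_force: [-0.3, 1.6, 0.6]
width: 0.06
grip_force: 0.0
[286.2558 166.3163] [280 148  13  35 215]
[329.7037 171.9861] [322 154  18  35 216]
[356.7911 171.9289] [349 154  19  35 225]
```

View pics/f.png

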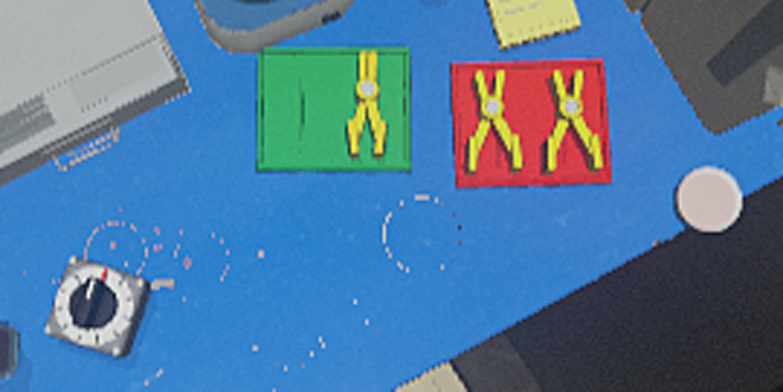

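The green tray holds the shut clamp (pin (368,90)). The red tray holds the two seized ones (pins (492,106) and (571,106)), and the knob's white line points at the red mark. I check the margins, then hand in.

Run:
```python
from h import *
d=optics.read_camera('top')
f=lambda u,v,z:world(d,160+u/2.9,130+v/2.9,z)[:2]
print(f(368,90,.033)-[.612,.195], f(492,106,.033)-[.603,.017], f(571,106,.033)-[.603,.017])
w=f(90,298,.073),f(97,280,.073);e=w[1]-w[0];print("pointer",np.arctan2(e[1],e[0]))
```

```text
[ 0.0118 -0.0299] [0.0086 0.0377] [ 0.0102 -0.0324]
pointer -0.3158640781920152
```

```bash
python3 -c "
from bench import arm, optics, probe_bus
print(arm.hand_in())"
```

```text
the job is handed in; nothing more can be done
None
```

I turned the knob to its zero stop, laid the one free clamp shut in the green tray, laid the two seized clamps in the red tray, and handed the job in; only three clamps were present, and no verdict came back.

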